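Hang the small sharps box on the bench rail

TASK

Hang the small sharps box on the rail of the bench stand: slide its open hook onto the rail from the side, let it down gently (no drop, no forcing) until the rail lies up in the top of the hook and its foot leans on the lower bar, and leave it hanging upright right up against the stop ring. The rail is clamped at any height in its slots, so feel for it; leave the other things on the bench where they are.

Things in the scene. Friction and masses are not known exactly. Their poses are not given: they have to be found in the camera images.
- sharps_center (a point): Small yellow sharps box, upright block 44 mm deep (its x) by 46 mm wide (its y) by 130 mm high, about 0.16 kg, standing loose on the bench. This point is its middle, 65 mm above its underside; z is up, x points to its back, where its hook is. Grip it across its width (y) about 35 to 40 mm above this point.
- hook (a point): Rail seat of the C-shaped hook on the box's back: 37 mm along the box's x from its middle, 105 mm above its underside; axes as the box. The rail's axis lies here when it touches the arched top. The hook is 24 mm wide (y), walls 5 mm; the arch has inner radius 10 mm; back wall 10 mm behind (-x); the rounded front lip (x = 10 to 15 mm) hangs to 4.5 mm below this point.
- hook_gap (a point): Middle of the hook's gap, in the mouth 11 mm along x from hook and 14.25 mm below it; axes as the box. The gap faces +x and is 19.5 mm high, between the lip's tip above and the straight lower jaw below. The jaw is 5 mm thick and reaches 1.5 mm beyond this point; its flat underside is 29 mm below hook.
- foot_pad (a point): Middle of the face of the spacer foot low on the box's back, 30 mm wide (y), 55 mm high, facing +x; axes as the box. The face is 29 mm from the box's middle plane (8 mm less than hook) and reaches from 5 to 60 mm above the box's underside. Once hung it leans on the lower bar.
- sharps: The small sharps box as a whole; origin in the middle of its underside, axes as sharps_center.
- stand: The bench stand with all its parts, fixed; origin and axes as stand_foot. The round steel rail, 16 mm thick, runs along y at x = 0 between the uprights. It is clamped in their slots with its axis anywhere from 180 to 220 mm above the bench: this height is not measured. It does not give way: touch slowly, more than 25 N between box and stand is too hard.
- stand_foot (a point): Middle of the underside of the stand's base plate (120 mm in x, 380 mm in y, 12 mm thick), on the bench. z is up, y runs along the rail towards the stop ring, x points away from the side from which things are hung. Uprights at y = -165 and +165 mm, 244 mm high. The stop ring, 29 mm across, sits on the rail from y = 75 to 87 mm.
- lower_bar (a point): Middle of the nearer side of the stand's fixed lower bar, a round steel bar 12 mm thick along y, 125 mm above the bench; axes as the stand. This side is 8 mm before the rail's axis (-x), flush with the near side of the rail.
- tub_center (a point): Bystander: large round yellow sharps tub, 92 mm across, 123 mm high; this point is on its axis 60 mm up.
- rub_center (a point): Bystander: green bottle of hand rub, 66 mm across, 185 mm high; this point is on its axis 90 mm up.
- carton_center (a point): Bystander: white and blue carton, 75 x 130 x 50 mm high; this point is its middle.
There are look-alikes about, which are no part of the job. Leave any black or pink look-alike of the sharps alone.

How it is judged:
By the outcome, as a careful person would: the job done as asked, in the order asked, and still so for the second after the job is handed in, with the robot touching nothing.
It also fails if it takes over 58 s, if anything falls off the work surface, if the arm or the gripper's body presses on something with over 40 N, if the wrist force passes 120 N, or if a joint passes its speed limit or range.

ROBOT

A 7-joint arm with a two-finger parallel gripper is mounted at the origin on the work surface. World frame = base frame: x ahead of the robot, y to its left, z up, the work surface at z = 0. Lengths are in m, angles in degrees, forces in N, time in s.
With the tool pointing down it reaches from about 0.4 to 0.85 m from the base axis. Payload 4.5 kg.
Tool frame: the origin (TCP) lies between the finger pads; the fingertips stand 17 mm ahead of it and the grasp point (between the pads) lies 2 mm behind it; y points along the fingers, z is the direction in which the jaws open and shut, and the axes are right-handed (so a half turn about y gives the same grasp; the last joint's range is limited). The gripper opens to 85 mm and grips with 20 to 120 N. Pads are 22 mm wide; open, the fingers measure 114 mm over their backs; the gripper's body (76 mm by 85 mm) begins 54 mm behind the grasp point. The pads swing forward as they close: fully open they stand 13 mm farther back than shut.
Start: joints at [1.937, 39.483, -11.15, 89.685, 9.013, 51.709, -12.324], TCP at [0.625, 0, 0.248] pointing down, gripper open.
Joint ranges: [-172.22, 172.22], [-26.19, 119.32], [-84.43, 86.54], [7.71, 146.69], [-57.33, 237.33], [2.42, 119.75], [-152.13, 152.13]. Speed limits (degrees/s): [147.25, 147.25, 180, 180, 180, 180, 180].

INTERFACE

Orientations are given as [roll, pitch, yaw] about the fixed x, y, z axes, in that order (R = Rz(yaw) Ry(pitch) Rx(roll)).
In Python, from bench import manip, imaging, ticket, sensors gives the robot as it stands. Calls block until the motion is done:
- manip.movep(position, orientation): joint-space move of the TCP to a pose.
- manip.line_to(position, speed=0.15, orientation=None): straight line of the TCP; orientation=None keeps the orientation; speed is the mean speed in m/s.
- manip.movej(angles): joint-space move.
- manip.set_gripper(opening): opening from 0.0 (shut) to 1.0 (fully open); the grip force is fixed at half the most; returns when the fingers have stopped.
- manip.pause(seconds).
- manip.ik(position, orientation): joint angles nearest the present ones, or None.
- imaging.snapshot(name): name is "scene" or "side" or "wrist"; returns a dict with "color" (480x640x3 uint8, red, green, blue), "z_map" (480x640 float32, m along the optical axis (not along the pixel's ray), 0 where there is no reading), "camera_matrix" (3x3 intrinsics, pixels), "distortion" ([k1, k2, p1, p2, k3] as OpenCV has them; the pictures are not rectified), "R" (3x3) and "t" (3): a world point X has camera coordinates R X + t. Camera axes: x right, y down, z forward; pixel columns grow to the right and rows downward; lengths in m; the calibration is good to about 2 mm. A picture is of the moment at which its call begins.
A pose or a line that the arm cannot do raises manip.PlanningError and nothing moves.
- ticket.finish_job(): hands the job in, once; it reports no verdict.
Readings, each from a call of its own:
- sensors.current_time_s(): time.
- sensors.current_joint_positions(): joint angles.
- sensors.current_qvel(): joint speeds.
- sensors.current_tau(): joint torques, N m.
- sensors.current_position(): TCP position.
- sensors.current_orientation(): TCP orientation.
- sensors.current_wrist_force(): force on the tool from outside, world axes, zero at the start.
- sensors.current_ft_torque(): the same for the moment, N m.
- sensors.current_gripper_width(): opening from 0.0 (shut) to 1.0 (fully open).
Only numpy, scipy, OpenCV 4.12 (cv2) and the standard library are available. Lean on these libraries where they do the work, as an engineer would, in place of code of your own. Each camera call takes 0.05 s, during which the arm holds its last target. There are 200 camera calls.

## Working session

There is one attempt and no reset: what is moved stays moved. The work goes in short steps, each a Python script; the robot and the scene stay as the last script left them, time stands still between calls to the robot, and variables do not carry over. Pictures are saved under pics/ and viewed, about 8 in all and at most 12, crops included, and the job is handed in when it is done.

```bash
mkdir -p pics; ls; cat > h.py <<'E'
import numpy as np, cv2
from bench import manip, imaging, ticket, sensors
def snap(n,f=None):
    s=imaging.snapshot(n)
    if f: cv2.imwrite(f'pics/{f}.png',s['color'][:,:,::-1])
    np.savez(f'pics/{f or n}.npz',**{k:np.array(v) for k,v in s.items()})
    return s
def cloud(s):
    K=np.array(s['camera_matrix']);d=np.array(s['distortion'],float)
    v,u=np.mgrid[:480,:640]
    p=cv2.undistortPoints(np.stack([u,v],-1).reshape(-1,1,2).astype(np.float64),K,d).reshape(480,640,2)
    z=np.array(s['z_map'])
    P=np.dstack([p*z[...,None],z])
    W=(P-np.array(s['t']))@np.array(s['R'])
    W[z==0]=np.nan
    return W
E
python3 - <<'E'
from h import *
a=snap('scene','scene1');b=snap('side','side1')
print(sensors.current_time_s(),sensors.current_orientation())
for s in (a,b): print(-np.array(s['R']).T@s['t'], np.array(s['R'])[2])
E
```

```text
pics
0.1 [-9.00965616e+01 -5.98207752e-03 -8.99964183e+01]
[ 0.90403043 -0.55341645  1.21279717] [-0.28865736  0.40730634 -0.86647474]
[-0.01688465  0.91776325  0.85186707] [ 0.39772023 -0.71951148 -0.569317  ]
```

View pics/scene1.png

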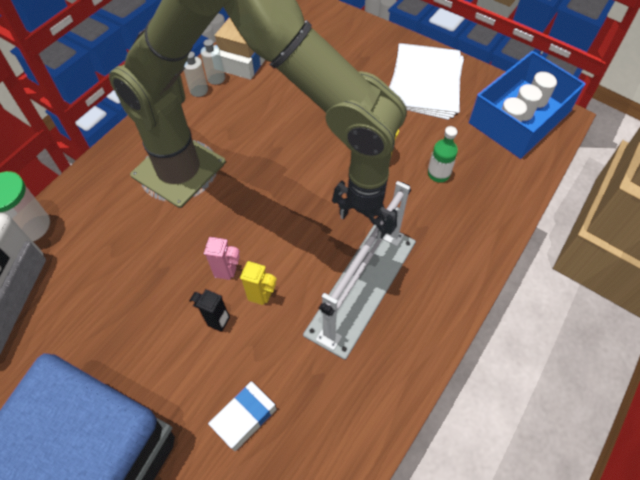

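View pics/side1.png

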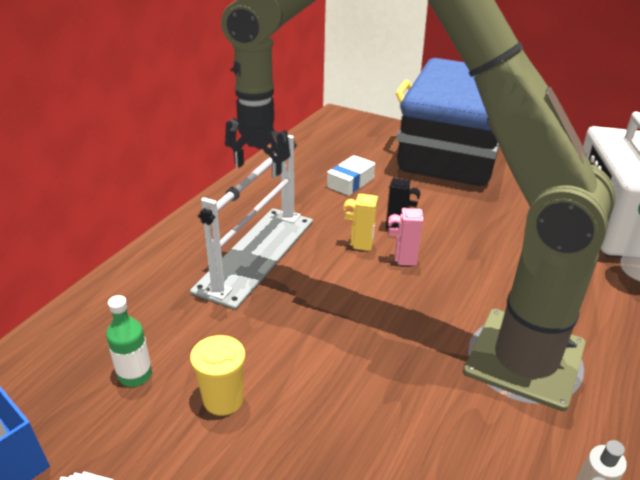

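The scene view shows the yellow box with its hook at (258,283), or (364,222) in the side view. Things that could be taken for it:
- the pink look-alike, (221,258) scene / (409,237) side
- the black look-alike, (211,310) / (400,203)
- the yellow round tub, (221,375) side

I choose the yellow block. The stand is at about (360,290) scene, with the stop ring near (235,192) side. Next I measure all of these.

```bash
python3 - <<'E'
from h import *
for n in('scene1','side1'):
    s=dict(np.load(f'pics/{n}.npz')); W=cloud(s); c=cv2.cvtColor(s['color'],cv2.COLOR_RGB2HSV)
    z=W[...,2]
    yel=(c[...,0]>20)&(c[...,0]<35)&(c[...,1]>150)&(c[...,2]>90)
    roi=np.zeros_like(yel)
    if n=='scene1': roi[250:315,230:290]=1
    else: roi[185:260,335:385]=1
    m=yel&roi&np.isfinite(z)
    P=W[m]; print(n,m.sum(),'zmax',np.percentile(P[:,2],[1,50,99]))
    t=P[P[:,2]>0.122]; 
    r=cv2.minAreaRect((t[:,:2]*1000).astype(np.float32)); print('top rect',r, cv2.boxPoints(r).tolist(), t[:,:2].mean(0),len(t))
    # stand plate
    g=(c[...,1]<60)&(z>0.006)&(z<0.02)&(W[...,0]>0.4)&(W[...,0]<0.9)&(abs(W[...,1])<0.35)
    k,l,st,ce=cv2.connectedComponentsWithStats(g.astype(np.uint8)); 
    i=1+st[1:,4].argmax(); q=W[l==i]; print('plate',st[i],np.median(q[:,2]),cv2.minAreaRect((W[g][:,:2]*1000).astype(np.float32)),cv2.minAreaRect((q[:,:2]*1000).astype(np.float32)))
    # uprights tops
    u=(z>0.235)&(z<0.252)&(c[...,1]<70)&(c[...,2]>100)&(W[...,0]>0.4)&(W[...,0]<0.9)
    k,l,st,ce=cv2.connectedComponentsWithStats(u.astype(np.uint8))
    for i in range(1,k):
        if st[i,4]>8: print('upr',ce[i],st[i,4],np.median(W[l==i],0))
    # pink, black
    for nm,mm in (('pink',(c[...,0]>155)&(c[...,0]<176)&(c[...,1]>60)&(c[...,2]>150)),('black',(c[...,2]<50)&(W[...,0]<0.6)&(W[...,1]<-.1)&(W[...,1]>-.32)&(W[...,0]>.3))):
        q=W[mm&(z>.11)&(z<.14)]; print(nm,len(q),np.median(q,0) if len(q) else '', q.min(0) if len(q) else '', q.max(0) if len(q) else '')
a=cv2.imread('pics/scene1.png')[225:345,170:330]; b=cv2.imread('pics/side1.png')[130:310,180:440]
a=cv2.resize(a,None,fx=2.5,fy=2.5,interpolation=2); b=cv2.resize(b,None,fx=5/3,fy=5/3,interpolation=2)
o=np.zeros((600-0,440,3),np.uint8);o[:300,:400]=a;o[300:600,:433]=b; cv2.imwrite('pics/crop1.png',o)
E
```

```text
scene1 1058 zmax [-0.00222965  0.11132732  0.13603821]
top rect ((458.9770812988281, -186.95193481445312), (64.05262756347656, 47.97053146362305), 14.483909606933594) [[421.9697265625, -171.739013671875], [433.967529296875, -218.1849365234375], [495.98443603515625, -202.16485595703125], [483.98663330078125, -155.71893310546875]] [ 0.45213621 -0.19023662] 371
plate [ 304  234  111  125 4104] 0.01165459307404381 ((623.0956420898438, -107.0118408203125), (566.255859375, 256.38482666015625), 69.114990234375) ((653.2476806640625, -21.105377197265625), (118.37345886230469, 379.4971618652344), 3.215514898300171)
upr [401.97260274 185.80821918] 73 [0.64009353 0.14155622 0.24210758]
upr [330.17073171 299.25609756] 82 [ 0.66502545 -0.18645119  0.24268786]
pink 482 [ 0.34193083 -0.183066    0.12929349] [ 0.30381394 -0.21509942  0.11005023] [ 0.38232004 -0.15588523  0.13790105]
black 87 [ 0.43148588 -0.30446598  0.11832217] [ 0.36817153 -0.31988958  0.11001282] [ 0.43700064 -0.28101695  0.13344055]
side1 936 zmax [0.00411166 0.07511458 0.12878831]
top rect ((441.7843933105469, -164.0886688232422
[... 209 characters left out ...]
-152.56419372558594]] [ 0.44082562 -0.16387185] 45
plate [ 191  209  122  100 4497] 0.014117934081107368 ((562.2298583984375, -49.65336608886719), (372.98516845703125, 431.83880615234375), 7.014418601989746) ((648.8048095703125, -16.889144897460938), (122.8778076171875, 384.9918212890625), 3.894233465194702)
upr [290.92592593 138.40740741] 27 [ 0.64774133 -0.18113328  0.24069143]
upr [208.76190476 202.0952381 ] 105 [0.63849085 0.14895907 0.24364556]
pink 224 [ 0.33363227 -0.1627637   0.11949337] [ 0.30287651 -0.20086608  0.11007748] [ 0.38230472 -0.14793865  0.13495339]
black 208 [ 0.39887696 -0.28085998  0.12178279] [ 0.35880707 -0.3080296   0.11020935] [ 0.42423307 -0.26958766  0.13708973]
```

View pics/crop1.png

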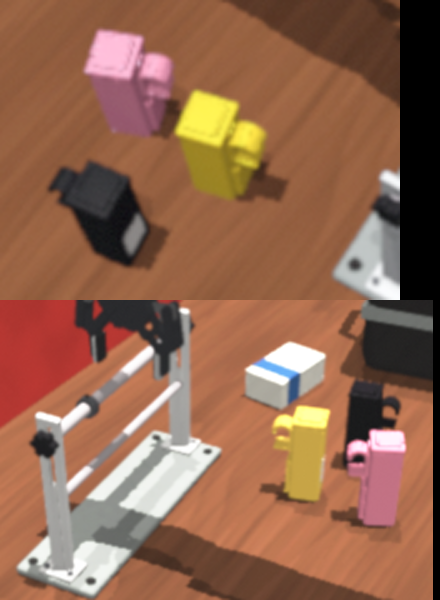

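The crop confirms the yellow block with its hook facing +x: top middle near (0.449, -0.190), yaw about 15°. The stand centre is near (0.651, -0.019), yaw about 3.5°. The stop ring is on the +y side, towards the near upright in the side view. Now I go above the box and look from close by.

```bash
python3 - <<'E'
from h import *
print('F',sensors.current_wrist_force())
manip.line_to([0.60,0,0.36],0.25)
manip.movep([0.449,-0.190,0.30],[-90,0,15])
print(sensors.current_position(),sensors.current_orientation(),np.round(sensors.current_joint_positions(),1),sensors.current_time_s())
s=snap('wrist','w1'); W=cloud(s); c=cv2.cvtColor(s['color'],cv2.COLOR_RGB2HSV)
print(-np.array(s['R']).T@s['t'])
yel=(c[...,0]>20)&(c[...,0]<35)&(c[...,1]>130)&(c[...,2]>90)
m=yel&(W[...,2]>.124)&(W[...,2]<.14)
P=W[m]; print(len(P),np.median(P[:,2]),cv2.minAreaRect((P[:,:2]*1000).astype(np.float32)))
P=W[yel&(W[...,2]>.09)&(W[...,2]<.12)];print(len(P),P.mean(0))
s=snap('scene','scene2');W=cloud(s);c=cv2.cvtColor(s['color'],cv2.COLOR_RGB2HSV);z=W[...,2]
d=np.array([np.cos(np.radians(3.5)),np.sin(np.radians(3.5))]);n=np.array([-d[1],d[0]]);o=np.array([.651,-.019])
for s_,nm in((s,'scene'),(snap('side','side2'),'side')):
    W=cloud(s_);q=W[...,:2]-o;X=q@d;Y=q@n;z=W[...,2]
    for lo,hi in((-.13,-.08),(-.05,0),(0,.05),(.095,.13)):
        m=(abs(X)<.03)&(Y>lo)&(Y<hi)&(z>.16)&(z<.24)
        if m.sum()>5: print(nm,lo,m.sum(),'ztop',np.percentile(z[m],[50,90,97]),'x',np.median(X[m]),np.percentile(X[m],[5,95]))
    hsv=cv2.cvtColor(s_['color'],cv2.COLOR_RGB2HSV)
    m=(abs(X)<.03)&(abs(Y)<.14)&(z>.16)&(z<.25)&(hsv[...,2]<70)
    if m.sum(): print('ring Y',m.sum(),np.percentile(Y[m],[5,50,95]),np.median(X[m]))
E
```

```text
F [ 0.48375254  0.7789782  -0.26862982]
[ 0.44931284 -0.18965906  0.2997628 ] [-8.99668123e+01 -6.51322918e-03  1.49944708e+01] [ 43.5  29.  -40.1 108.   23.5  51.5  97. ] 2.3583
[ 0.37868445 -0.20975361  0.42533136]
3647 0.1320453284216915 ((450.67425537109375, -186.57350158691406), (45.57646179199219, 46.43878936767578), 16.316497802734375)
1101 [ 0.46840911 -0.18103487  0.11313446]
scene -0.13 166 ztop [0.21955869 0.22213512 0.22316923] x 0.0035109801168494706 [-0.00445943  0.00941509]
scene -0.05 150 ztop [0.21945027 0.22237887 0.22289027] x 0.002875747083540342 [-0.00542531  0.0086918 ]
scene 0 134 ztop [0.21924935 0.2218534  0.22275374] x 0.0017405577295389013 [-0.0052323   0.00848532]
scene 0.095 90 ztop [0.21879506 0.22260494 0.22322715] x 0.0007250022030845777 [-0.00723295  0.00651342]
side -0.13 95 ztop [0.22174858 0.22446616 0.22543846] x -0.005731705684354632 [-0.00969875  0.00224673]
side -0.05 104 ztop [0.22182024 0.22475228 0.22644794] x -0.005756713926057099 [-0.00957718  0.0024139 ]
side 0 111 ztop [0.22190362 0.22437412 0.22555035] x -0.00595796047084151 [-0.00943647  0.00111672]
side 0.095 97 ztop [0.22125759 0.22487058 0.22554587] x -0.006752757619106545 [-0.00958535  0.00223819]
ring Y 4 [0.08309022 0.08461003 0.08680662] -0.01287891559145692
```

View pics/w1.png

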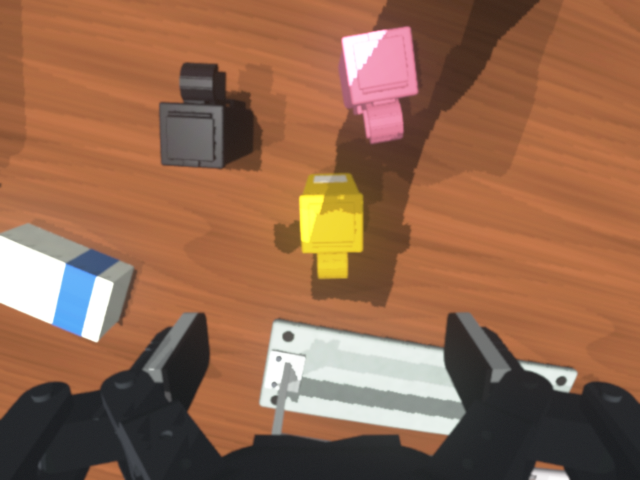

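The close view shows the yellow box at (331,225), free on both sides for the fingers. Its centre is (0.4507, -0.1866), yaw 16.3°. Rail top is about 0.2235, so the axis is near 0.2155. Next: grip, lift and check.

```bash
cat >> h.py <<'E'
YAW=4.0; c_,s_=np.cos(np.radians(YAW)),np.sin(np.radians(YAW)); O=np.array([.6505,-.019])
def S(x,y,z): return [O[0]+c_*x-s_*y,O[1]+s_*x+c_*y,z]      # stand -> world
def Sinv(p): q=np.array(p[:2])-O; return np.array([c_*q[0]+s_*q[1],-s_*q[0]+c_*q[1],p[2]])
def F():
    f=np.mean([sensors.current_wrist_force() for _ in range(4)],0); return np.array([c_*f[0]+s_*f[1],-s_*f[0]+c_*f[1],f[2]])
E
python3 - <<'E'
from h import *
manip.set_gripper(0.8)
o=[-90,0,16.3]
manip.movep([0.4507,-0.1866,0.20],o)
manip.line_to([0.4507,-0.1866,0.099],0.12)
manip.set_gripper(0)
print('w',sensors.current_gripper_width(),F(),sensors.current_position(),sensors.current_time_s())
manip.line_to([0.4507,-0.1866,0.14],0.08); print(F())
manip.line_to([0.4507,-0.1866,0.30],0.2)
manip.movep(S(-.100,.048,.300),[-90,0,YAW])
manip.pause(.3);print(F(),sensors.current_position(),sensors.current_orientation(),sensors.current_gripper_width(),sensors.current_time_s())
t=sensors.current_time_s();print([sensors.current_wrist_force()[2].round(2) for _ in range(5)],sensors.current_time_s()-t)
a=snap('side','side3')['color'];b=snap('wrist','w3')['color']
v=np.vstack([cv2.resize(a[60:330,120:440],(640,540)),]); cv2.imwrite('pics/v3.png',v[:,:,::-1])
E
```

```text
w 0.5329854560736187 [-0.18260698  1.02738983  6.4593341 ] [ 0.45115046 -0.1867413   0.09971437] 4.625
[-0.36835294 -0.40595663 -2.23918202]
[-0.22711576  0.0290891  -0.90789907] [0.54727539 0.02045058 0.29998462] [-9.00314581e+01  1.03870016e-02  3.87391514e+00] 0.5297681085368561 7.4583
[np.float64(-0.91), np.float64(-0.91), np.float64(-0.91), np.float64(-0.91), np.float64(-0.91)] 0.0
```

View pics/v3.png

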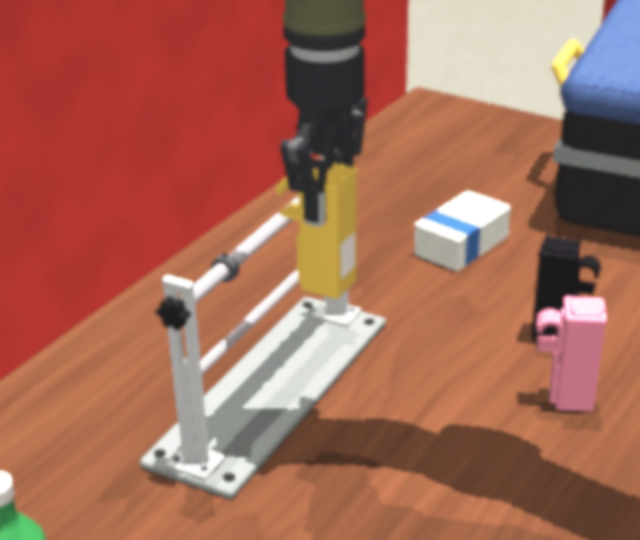

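The box is held upright in the gripper (side crop, at (328,230)), and the rail is ahead of it. Now I feel for the rail with the jaw's underside.

```bash
cat >> h.py <<'E'
def feel(x,y,z,dirn,maxd,thr,step=.0006,log=True):
    """step along dirn (stand frame) until force against it rises by thr; returns last stand point"""
    d=np.array(dirn,float); p=np.array([x,y,z],float); manip.pause(.15); b=F(); n=0
    for i in range(int(maxd/step)):
        p=p+d*step; manip.line_to(S(*p),.02); manip.pause(.03)
        f=F()-b
        if -f@d>thr:
            manip.pause(.1); f2=F()-b
            if -f2@d>thr*.8:
                print('contact',p.round(5),'meas',Sinv(sensors.current_position()).round(5),'f',f2.round(2),'t',sensors.current_time_s()); return p,True
        if np.linalg.norm(f)>9: print('force!',p,f); return p,False
    print('no contact',p,f.round(2),sensors.current_time_s()); return p,False
E
python3 - <<'E'
from h import *
manip.line_to(S(-.042,.048,.30),.12)
manip.line_to(S(-.042,.048,.257),.08)
print(F())
feel(-.042,.048,.257,(0,0,-1),.015,2.0)
E
```

```text
[ 0.42305562  0.49062745 -1.40499918]
contact [-0.042  0.048  0.245] meas [-0.04192  0.04803  0.24519] f [-0.4  -0.16  2.28] t 14.8
```

```bash
python3 - <<'E'
from h import *
manip.line_to(S(-.042,.048,.2465),.03)
manip.line_to(S(-.068,.048,.2465),.08)
manip.line_to(S(-.068,.048,.2225),.06)
print(sensors.current_position())
p,ok=feel(-.068,.048,.2225,(1,0,0),.019,2.5,step=.0015)
if not ok: p,ok=feel(*p,(1,0,0),.016,2.0,step=.0008)
print(sensors.current_time_s())
a=snap('side','side4')['color']
cv2.imwrite('pics/v4.png',cv2.resize(a[100:280,160:360],(800,720))[:600,:,::-1])
E
```

```text
[0.57926447 0.02422144 0.22210181]
no contact [-0.05    0.048   0.2225] [-0.25 -0.86  1.34] 19.625
no contact [-0.034   0.048   0.2225] [-0.36 -1.62 -0.32] 25.4417
25.4417
```

View pics/v4.png

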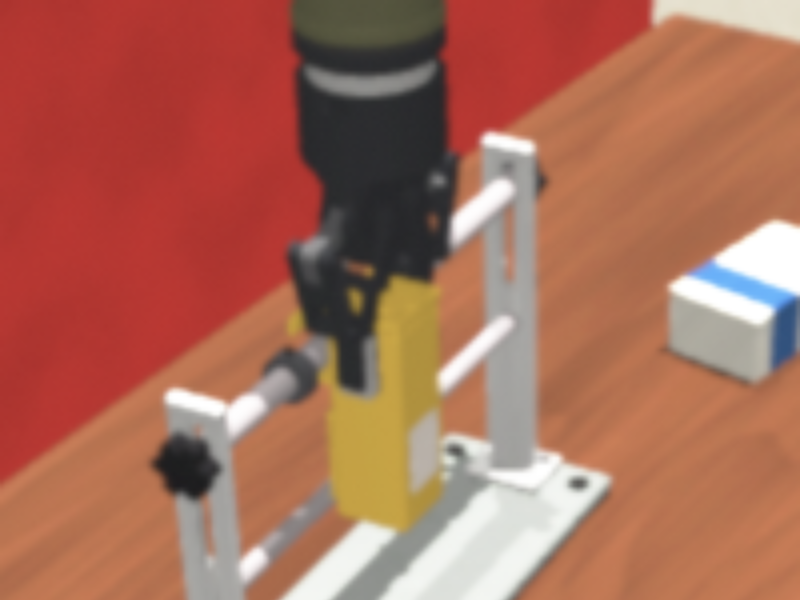

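The rail is now inside the hook's mouth, with the box at (385,400) in the crop, and no contact so far. I go on until the foot or back wall touches.

```bash
python3 - <<'E'
from h import *
p,ok=feel(-.034,.048,.2225,(1,0,0),.008,2.0,step=.001)
print(sensors.current_ft_torque())
E
```

```text
contact [-0.032   0.048   0.2225] meas [-0.03263  0.04798  0.22241] f [-3.05  1.24  1.11] t 26.3083
[-2.10001815e-02  9.30676939e-01  1.57377238e-04]
```

```bash
python3 - <<'E'
from h import *
manip.line_to(S(-.0336,.048,.2225),.02)
manip.line_to(S(-.0336,.056,.2225),.03); print(F())
p,ok=feel(-.0336,.056,.2225,(0,1,0),.016,1.8,step=.0008)
a=snap('side','side5')['color']
cv2.imwrite('pics/v5.png',cv2.resize(a[130:270,180:320],(600,600),interpolation=2)[:,:,::-1])
E
```

```text
[ 0.16078715 -0.22942678 -2.56130419]
contact [-0.0336  0.0656  0.2225] meas [-0.03361  0.06451  0.22248] f [-1.17 -5.66  0.38] t 30.625
```

View pics/v5.png

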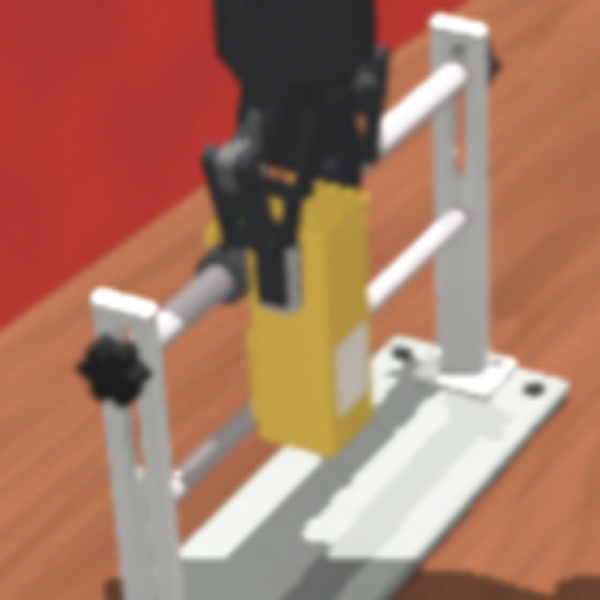

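The hook touches the stop ring at y ≈ 64.5 mm (ring at (230,270) in the crop). I ease off the side load and lower onto the rail.

```bash
python3 - <<'E'
from h import *
manip.line_to(S(-.0336,.0646,.2225),.02)
manip.line_to(S(-.0336,.0646,.2105),.03);print(F())
p,ok=feel(-.0336,.0646,.2105,(0,0,-1),.007,2.2,step=.0005)
print(F(),sensors.current_ft_torque())
E
```

```text
[ 0.13136349 -4.25634178 -3.36961514]
contact [-0.0336  0.0646  0.2095] meas [-0.03372  0.06458  0.20972] f [-2.62 -1.51  6.01] t 32.2917
[-3.63174437 -4.34564596  1.60989529] [-0.88847096  0.48654421 -0.24892132]
```

Contact came 1.4 mm early and with an Fx push, so the rail sits against the back side of the arch. I lift a little, shift 1.3 mm in -x, ease y and feel down again.

```bash
python3 - <<'E'
from h import *
manip.line_to(S(-.0336,.0643,.2112),.02)
manip.line_to(S(-.0349,.0643,.2112),.02)
manip.line_to(S(-.0349,.0643,.2102),.02);print(F())
p,ok=feel(-.0349,.0643,.2102,(0,0,-1),.005,2.0,step=.0004)
print(F(),sensors.current_ft_torque())
E
```

```text
[ 2.60021825 -2.40776405 -1.17230246]
contact [-0.0349  0.0643  0.2078] meas [-0.03462  0.06448  0.20819] f [-2.2   1.61  5.85] t 34.9917
[-0.9842219  -1.26153191  4.0276124 ] [-0.32888868  0.00106881 -0.0619084 ]
```

Contact now comes at the expected height (0.208) with little side force, so the rail is up in the arch. I ease the press, release and look.

```bash
python3 - <<'E'
from h import *
manip.line_to(S(-.0349,.0643,.2082),.01);manip.pause(.1);print(F())
manip.set_gripper(0.60);manip.pause(.2);print(F())
manip.set_gripper(0.75);manip.pause(.2);print(F(),sensors.current_time_s())
a=snap('side','side6')['color'];b=snap('scene','scene6')['color'];w=snap('wrist','w6')['color']
o=np.hstack([cv2.resize(a[120:280,170:330],(400,400),interpolation=2),cv2.resize(b[170:330,300:460],(400,400),interpolation=2)])
cv2.imwrite('pics/v6.png',o[:,:,::-1])
E
```

```text
[-0.42360953 -0.99885759  1.5758927 ]
[ 0.37937159 -0.13260863  1.08250692]
[-0.32459519 -0.58823863 -0.8684923 ] 36.2583
```

View pics/v6.png

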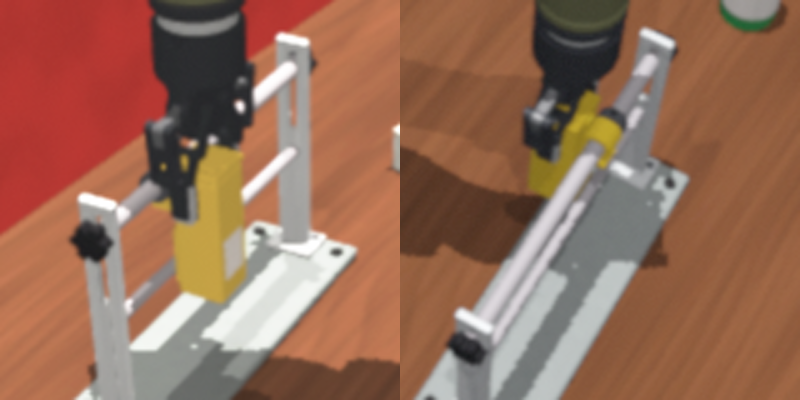

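The box hangs on the rail, with the hook at (605,140) right beside the ring at (612,118) in the right-hand crop. I withdraw straight up and check.

```bash
python3 - <<'E'
from h import *
manip.line_to(S(-.0349,.0643,.235),.05);print(F())
manip.line_to(S(-.0349,.0643,.34),.15)
manip.movep(S(-.13,.03,.36),[-90,0,YAW])
print(sensors.current_time_s())
A={n:snap(n,n+'7') for n in('side','scene','wrist')}
for n,s in A.items():
    W=cloud(s);c=cv2.cvtColor(s['color'],cv2.COLOR_RGB2HSV)
    q=W[...,:2]-O;X=c_*q[...,0]+s_*q[...,1];Y=-s_*q[...,0]+c_*q[...,1];z=W[...,2]
    yel=(c[...,0]>18)&(c[...,0]<36)&(c[...,1]>120)&(abs(X)<.1)&(abs(Y-.06)<.06)&(z>.07)
    t=yel&(X<-.02)&(z>.225)
    if yel.sum(): print(n,yel.sum(),'z',np.percentile(z[yel],[1,99]))
    if t.sum()>20: print(' top',cv2.minAreaRect(np.stack([X[t],Y[t]],1).astype(np.float32)*1000))
    f=yel&(X<-.045)
    if f.sum()>30:
        P=np.stack([X[f],Y[f],z[f]],1);k=P[:,2]<.225
        g=np.polyfit(P[k,2],P[k,0],1);print(' front lean deg',np.degrees(np.arctan(g[0])),k.sum())
    h=yel&(X>-.012)
    if h.sum()>5: print(' hook Y',np.percentile(Y[h],[2,50,98]),h.sum())
a,b,w=[A[n]['color'] for n in('side','scene','wrist')]
o=np.hstack([cv2.resize(a[120:280,170:330],(400,400),interpolation=2),cv2.resize(b[170:250,350:430],(400,400),interpolation=2)])
cv2.imwrite('pics/v7.png',o[:,:,::-1]);
E
```

```text
[-0.88936587  0.66344405 -0.29598135]
38.4333
side 1383 z [0.11572502 0.24476717]
 top ((-42.136932373046875, 64.08358764648438), (49.91035461425781, 42.271358489990234), 87.87295532226562)
 front lean deg -1.3855343824608801 514
 hook Y [0.05062426 0.07213679 0.07934422] 69
scene 962 z [0.11877481 0.24430698]
 top ((-39.33476257324219, 59.8057861328125), (38.766353607177734, 48.21288299560547), 0.4556398391723633)
 front lean deg -0.019336027909810708 115
 hook Y [0.0466248  0.05786701 0.07409082] 152
wrist 7015 z [0.11723849 0.24277085]
 top ((-39.49559783935547, 62.67781448364258), (46.916351318359375, 38.82215118408203), 89.5918960571289)
 front lean deg -0.533477842267053 2315
 hook Y [0.04957236 0.06141415 0.07377562] 509
```

View pics/v7.png

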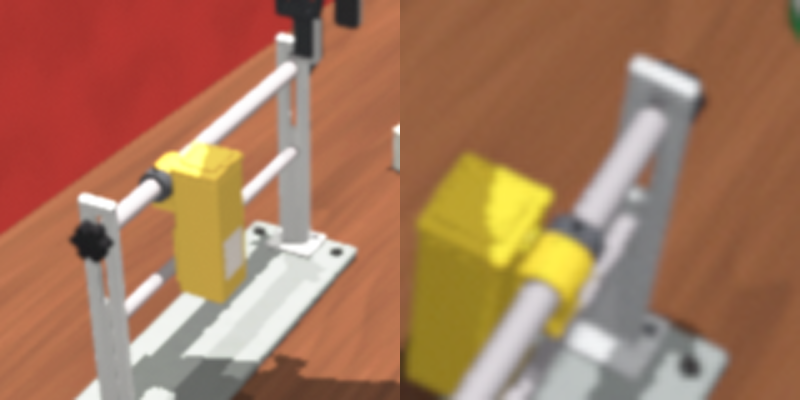

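View pics/wrist7.png

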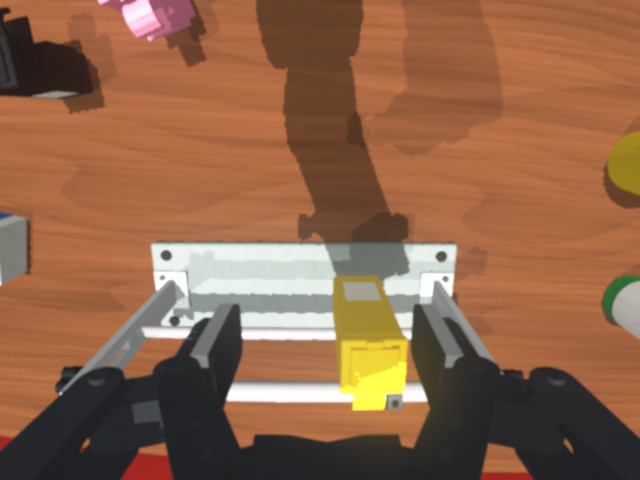

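The hook lies directly against the ring (hook edge at x≈386 and ring at 387 in the wrist view, no visible gap). The box hangs upright with a lean of about 0.5°, and the bystanders are in place. I hand in.

```bash
python3 -c "
from h import *
manip.pause(.3);ticket.finish_job();print(sensors.current_time_s())"
```

```text
the job is handed in; nothing more can be done
the job is handed in; nothing more can be done
```

The yellow sharps box is hanging on the rail against the stop ring, and the job was handed in at about 39 s of robot time.

**What I did:** I felt for the top of the rail with the underside of the hook's jaw, which put the rail axis at about 214 mm. I slid the hook on from the side, touched the ring lightly, then lowered the box until the rail took its weight. The highest contact forces I read were about 6 N. I let go and withdrew straight up.

**Last checks:**
- **Position:** no visible gap between hook and ring in the wrist and scene views. The rail is seated at the expected height.
- **Upright:** the front face leans about 0.5° in the wrist view; the other two views gave 0.0° and 1.4°.
- **Other objects:** the pink and black look-alikes, the carton, the tub and the bottle looked undisturbed; I did not measure them again.

**What disagreed:**
- **First lowering:** it touched 1.4 mm too high, against the back of the arch. I lifted slightly, shifted 1.3 mm and lowered again, and the rail seated.
- **Rail height:** the cameras had put it about 2 mm higher than I felt it.
- **Foot on the lower bar:** no view showed this contact directly. I infer it from how the box hangs and its small lean.

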